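Open the clamshell fixture and rack the polished casting

TASK

Swing the lid of the green clamshell fixture up by its red lip and over past vertical so that it stays open by itself, without flinging it, letting it slam shut or forcing it against its stop. Then lift the polished lever casting out of the fixture and set it down gently, flat across both blue rails in the middle of the empty bay of the rack, with its round head pointing the same way as that of the finished casting beside it. Leave the finished casting and the other things on the bench where they are.

Things in the scene. Friction and masses are not known exactly. Their poses are not given: they have to be found in the camera images.
- fixture: Green clamshell fixture fixed to the bench. Foot plate 190 x 130 x 10 mm; two blocks 110 mm wide with tops 45 mm above the bench; between them a cross channel, 46 mm long in x, leaves finger room down to 10 mm above the bench. White pads 10 mm high locate the casting with 2 mm play. Origin: centre of the underside. x points from the red lip to the hinge (roughly world +y), z up.
- lid_hinge (a point): Middle of the hinge axis, fixed on the fixture, 84 mm from its centre in its x, 80 mm above the bench. Axes as the fixture; the lid turns about y. Hinge posts 62 mm to either side in y, 88 mm high. Lid: aluminium plate 158 x 108 x 10 mm, mid-thickness on the axis, skirts at its sides reaching 21 mm below the axis; 0.4 to 0.85 kg.
- lid_lip (a point): Middle of the lower front edge of the lid's red lip, 200 mm from the hinge axis, 5 mm below the lid's mid-plane (75 mm above the bench while shut). Lip 70 mm wide, 8 mm thick, stands 35 mm out in front of the lid, with free space under it: fingertips tilted about 45 degrees go in. Moves with the lid; axes are the lid's: x to the hinge, z out of its upper face.
- lid (a joint): Lid angle in rad: 0 shut, grows as the lip swings up and over; 1.57 vertical; firm stop at 2.0. Loose hinge with light friction: below about 1.6 the lid falls shut when let go, beyond that it falls open onto its stop and stays, its lip then about 265 mm above the bench.
- casting_mid (a point): Middle of the polished aluminium lever casting, 12 mm above its underside. 130 mm long in x, 24 mm high, shank 22 mm wide, round head 40 mm across at its +x end; 0.18 to 0.33 kg. Starts under the lid on the two green blocks, underside 45 mm above the bench, middle over the channel, head to the hinge. x along it to the head, z up.
- casting_head (a point): Centre of the casting's round head, half-way up, 45 mm from its middle along its x.
- casting: The same casting; origin on its underside, 12 mm below casting_mid.
- rack: Fixed plywood rack 190 x 208 mm with two bays side by side in y, parted and edged by dark strips 4 mm thick, 38 mm high. Castings lie along x across two blue rails 16 mm wide at x = -45 and +45 mm, tops 30 mm above the bench; between the rails the board is 12 mm above the bench. Origin: centre of the underside, z up.
- empty_bay (a point): Middle of the empty bay (at y = -51 mm of the rack) at the height of the rail tops, 30 mm above the bench. Axes as the rack. The bay is 98 mm wide in y. The finished casting's head, and so the new one's, points to +x.
- finished: Finished casting, the same as the other, lying in the other bay (y = +51 mm) with its head to the rack's +x. Leave it. Origin: its underside below the middle.
- file: Hand file with orange handle lying on the bench, 216 mm long, 22 mm wide and high, origin near its middle, handle to -x. Leave it.
- pot: Yellow pot of polish, 64 mm diameter, 55 mm high, upright. Origin: centre of its foot. Leave it.
- compound_bar: Brown bar of polishing compound 110 x 40 x 35 mm on the bench. Origin: centre of its underside. Leave it.
Not all that is in view belongs to the job. Leave any yellow look-alike of the fixture alone.

How it is judged (in metres and radians):
On the way, in this order (a step that is already met when the one before it is completed fails the run):
1. the lid rests open past vertical by itself, let go (value of joint lid above 1.8 rad and contact force between the fingers and lid below 0.2 N and velocity of joint lid below 0.1 rad/s), for 0.3 s.
2. the casting is lifted clear of the fixture with the lid still open (value of joint lid above 1.8 rad and z of casting_mid in the frame of fixture above 0.09 m and contact force between the fingers and casting above 0.5 N), for 0.1 s.
At the end, for the whole second after the job is handed in: The lid stands open past vertical (over 1.8 rad); the casting lies flat (within 7 degrees) and at rest on both rails of the empty bay, its middle within 25 mm of the bay's middle along and across, along the bay within 0.3 rad, head to the rack's +x, let go (value of joint lid above 1.8 rad and x of casting_mid in the frame of empty_bay between -0.025 and 0.025 m and y of casting_mid in the frame of empty_bay between -0.025 and 0.025 m and z of casting_mid in the frame of empty_bay between 0.006 and 0.018 m and x of casting_head in the frame of empty_bay above 0.015 m and angle between the x axis of casting_mid and the x axis of rack, either way round below 0.3 rad and angle between casting_mid's own z axis and vertical below 0.12 rad and linear speed of casting below 0.02 m/s and contact force between the fingers and casting below 0.2 N); the robot touches nothing.
It fails at once if the lid is flung open (over 6 rad/s) or falls shut (faster than 3 rad/s) (velocity of joint lid above 6 rad/s or velocity of joint lid below -3 rad/s).
It fails at once if the lid is forced (over 30 N) (contact force between the fingers and lid above 30 N).
It fails at once if the casting is dropped or thrown (over 0.6 m/s while not held) (contact force between the fingers and casting below 0.1 N and linear speed of casting above 0.6 m/s).
It fails at once if the finished casting is moved more than 15 mm (distance of finished from where it was at the start of the episode above 0.015 m).
It fails at once if the file, pot or bar of compound is moved more than 30 mm (distance of any of file, pot, compound_bar from where it was at the start of the episode above 0.03 m).
It also fails if it takes over 72 s, if anything falls off the work surface, if the arm or the gripper's body presses on something with over 40 N, if the wrist force passes 120 N, or if a joint passes its speed limit or range.

ROBOT

A 7-joint arm with a two-finger parallel gripper is mounted at the origin on the work surface. World frame = base frame: x ahead of the robot, y to its left, z up, the work surface at z = 0. Lengths are in mm, angles in rad, forces in N, time in s.
With the tool pointing down it reaches from about 350 to 900 mm from the base axis. Payload 19.9 kg.
Tool frame: the origin (TCP) lies between the finger pads; the fingertips stand 17 mm ahead of it and the grasp point (between the pads) lies 2 mm behind it (bot.tips_ahead is the z of the fingertips in the tool frame, in mm); z points along the fingers, y is the line along which they close (so a half turn about z gives the same grasp; the last joint's range is limited). The gripper opens to 85 mm and grips with 20 to 120 N. Pads are 22 mm wide; open, the fingers measure 114 mm over their backs; the gripper's body (76 mm by 85 mm) begins 54 mm behind the grasp point. The pads swing forward as they close: fully open they stand 13 mm farther back than shut.
Start: joints at [1.127, 0.417, -0.01, 1.614, 0.005, 1.111, -0.053], TCP at [244.417, -575.207, 248.26] pointing down, gripper open.
Joint ranges: [-2.81, 2.81], [-0.39, 2.02], [-1.27, 1.25], [0.06, 2.57], [-1.19, 4.33], [0.19, 2], [-2.82, 2.82]. Speed limits (rad/s): [1.89, 1.89, 2.39, 2.39, 3.01, 3.01, 3.01].

INTERFACE

Orientations are given as a 3x3 rotation matrix whose columns are the frame's x, y, z axes.
In Python, from plant import bot gives the robot as it stands.
- The arm moves only by the tool drive_tool, never from a script. Its argument "rows" is one flat list of numbers, 5 for each row, row after row: the gripper command: -1 is shut, 1 is fully open, values between are in proportion, then the shift along the tool's x, y, z normalised to -1 to 1, where 1 is 400 mm, then the turn about the tool's z normalised to -1 to 1, where 1 is pi/4 rad. In form: [hand, tx, ty, tz, roll, hand, tx, ty, tz, roll, ...]. A call has 1 to 12 rows; each row is the pose to reach, as a shift and turn from the pose commanded when the call began, along the tool's axes at that moment; what a row does not reach only later rows make up. A row lasts 1/8 s, in which the tool goes at most 62.5 mm and 10.7 degrees, less where a joint would pass 70% of its speed; a pose out of reach is approached as far as the arm can. A call with a number of a shift or a turn outside -1 to 1 is refused whole. A call with a gripper value outside its range is refused whole. The fingers move at their own pace and stop on an object; "squeeze" is the grip in N (left out, the last holds). Time passes only in rows, so rows that repeat a pose let the fingers close. It gives the time, the measured TCP pose, the force, the opening and the grip force at its end, in the units of the state.
- bot.sense(): the state, without advancing time (a new reading comes with each control period).
- bot.grab_frame(name): name is "scene" or "top" or "wrist"; returns (picture, depth): 420x560x3 uint8, red, green, blue; 420x560 float32, mm along the optical axis (not along the pixel's ray), 0 where there is no reading.
- bot.camera_params(name): a dict with "fx", "fy", "cx", "cy" (pixels), "R" (3x3) and "t" (3): a world point X has camera coordinates R X + t; the wrist camera has in their place "T_tool_cam" (4x4, takes a point from camera to tool coordinates, whose origin is the TCP and whose axes are the flange's). Camera axes: x right, y down, z forward; pixel columns grow to the right and rows downward; lengths in mm; the calibration is good to about 2 mm. The wrist camera is an equidistant fisheye: a pixel r from the principal point sees the ray r / f radians off the axis. A picture is of the moment at which its call begins: read the wrist's pose just before it. camera_params takes no time and is no camera call.
- bot.sign_off(): hands the job in; it is judged then, once.
Trained networks look in the newest picture that a camera, given by its name, has taken for a name from the list of things; names that differ only in an ending like _2 or _b are one class to them, and where a whole thing is asked for, a point or a joint stands for the part that bears it (a point fixed in the world has none). Each returns a list of dicts, best first, with "confidence" (0 to 1); they miss things now and then, are a little off and sometimes report something else, mostly with a low value. They report only what shows in the picture. A call takes as long as a camera call. They do not tell look-alikes from the thing itself.
- bot.search_frame(camera, target): "point" ([x, y, z] in mm, in world coordinates, good to about 4 mm: the middle of the surface that is visible of it).
The state is a dict: "t": time; "qpos": joint angles; "dq": joint speeds; "joint_efforts": joint torques, N m; "eef_pos": TCP position; "ee_rot": TCP orientation; "contact_force": force on the tool from outside, world axes, zero at the start; "moment": the same for the moment, N m; "finger_gap": finger opening in mm; "grasp_force": force on a finger pad.
Only numpy, scipy, OpenCV 4.12 (cv2) and the standard library are available. Lean on these libraries where they do the work, as an engineer would, in place of code of your own. Each camera call takes 0.05 s, during which the arm holds its last target. There are 200 camera calls.

## Working session

There is one attempt and no reset: what is moved stays moved. The work goes in short steps, Python scripts to look and compute and a tool call to move; the robot and the scene stay as the last step left them, time stands still between calls to the robot, and variables do not carry over. Pictures are saved under pics/ and viewed, at most 10 in all, crops included, and the job is handed in when it is done.

Besides the shell and the picture viewer there is one more tool, called after "Request:" as name(argument=value, ...), one argument or row to a line, values as JSON. drive_tool: Moves the arm, as the interface text tells. Its arguments: {"type":"object","properties":{"rows":{"type":"array"},"squeeze":{"type":"number"}},"required":["rows"]}

```bash
ls; mkdir -p pics; cat > h.py <<'E'
import numpy as np, cv2
from plant import bot
def cloud(cam):
    s=bot.sense(); im,d=bot.grab_frame(cam); p=bot.camera_params(cam)
    v,u=np.mgrid[:420,:560]
    if 'R' in p:
        c=np.dstack([(u-p['cx'])/p['fx']*d,(v-p['cy'])/p['fy']*d,d])
        P=(c-np.array(p['t']))@np.array(p['R'])
    else:
        x=(u-p['cx'])/p['fx'];y=(v-p['cy'])/p['fy'];r=np.hypot(x,y)+1e-9
        k=np.tan(r)/r
        c=np.dstack([x*k*d,y*k*d,d]);T=np.array(p['T_tool_cam'])
        P=(c@T[:3,:3].T+T[:3,3])@np.array(s['ee_rot']).T+np.array(s['eef_pos'])
    return im,d,P
def save(n,im): cv2.imwrite('pics/'+n,im[...,::-1])
E
python3 - <<'E'
from h import *
s=bot.sense(); print(s['eef_pos'],np.round(s['ee_rot'],3).tolist(),bot.tips_ahead)
ims=[]
for c in ('scene','top'):
    im,d,P=cloud(c); ims.append(im); np.savez(c+'.npz',im=im,d=d,P=P)
    for n in ('fixture','lid_lip','lid','rack','finished','file','pot','compound_bar'):
        try: print(c,n,[(np.round(r['point']).tolist(),round(r['confidence'],2)) for r in bot.search_frame(c,n)])
        except Exception as e: print(n,e)
save('a.png',ims[0]);save('b.png',ims[1])
print(bot.camera_params('top'))
E
```

```text
pics
[ 244.29491002 -574.92416158  247.6472787 ] [[0.92, 0.391, -0.001], [0.391, -0.92, 0.001], [-0.0, -0.001, -1.0]] 17.0
scene fixture [([540.0, -172.0, 74.0], 0.96), ([760.0, -147.0, 84.0], 0.84)]
scene lid_lip [([539.0, -214.0, 79.0], 0.67)]
scene lid [([762.0, -199.0, 84.0], 0.92), ([534.0, -210.0, 85.0], 0.61)]
scene rack [([562.0, 205.0, 13.0], 0.6)]
scene finished [([545.0, 261.0, 57.0], 0.79), ([536.0, -212.0, 85.0], 0.5)]
scene file [([516.0, 10.0, 14.0], 0.64)]
scene pot [([688.0, -2.0, 45.0], 0.62)]
scene compound_bar [([476.0, 434.0, 36.0], 0.85)]
top fixture [([741.0, -193.0, 86.0], 0.76)]
top lid_lip [([752.0, -211.0, 86.0], 0.62), ([529.0, -216.0, 79.0], 0.61)]
top lid [([526.0, -216.0, 85.0], 0.83), ([750.0, -205.0, 83.0], 0.75), ([517.0, 6.0, 14.0], 0.7), ([466.0, 425.0, 33.0], 0.2)]
top rack [([540.0, 200.0, 15.0], 0.81)]
top finished [([465.0, 425.0, 33.0], 0.72), ([539.0, 256.0, 53.0], 0.62)]
top file [([515.0, 5.0, 14.0], 0.68)]
top pot [([675.0, -13.0, 53.0], 0.89)]
top compound_bar [([466.0, 425.0, 33.0], 0.88)]
{'fx': 434.5434641694352, 'fy': 434.5434641694352, 'cx': 286.9944904933274, 'cy': 212.422464488777, 'R': array([[-0.02725958, -0.99953059,  0.0139826 ],
       [-0.99373977,  0.0255803 , -0.10875159],
       [ 0.10834286, -0.01685959, -0.99397061]]), 't': array([  31.08707834,  601.01286819, 1211.25897985])}
```

View pics/a.png

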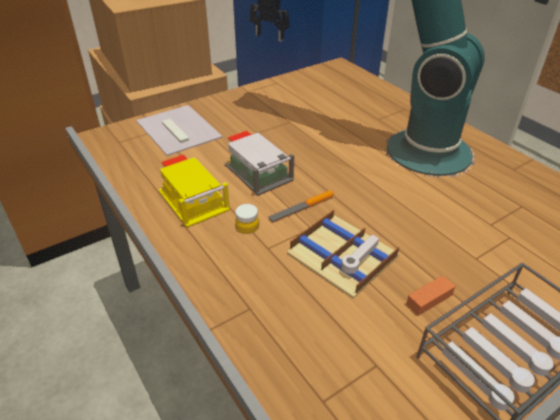

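View pics/b.png

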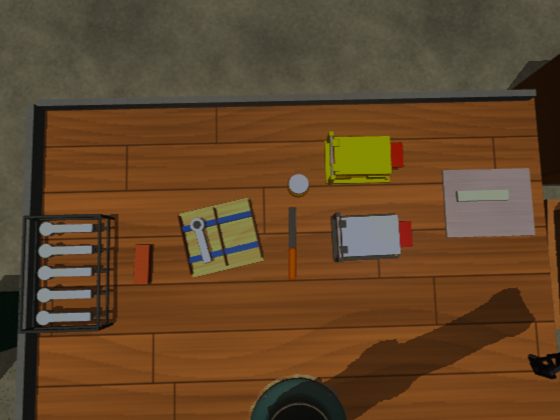

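The scene picture shows the green fixture with its grey lid at about (258,160) and lip at (240,136). The yellow look-alike is at (193,190). In the top view the green fixture's lid is at (370,236), its lip at (405,234), the rack at (222,237), and the finished casting has its head at (197,225), towards world +x.

```bash
python3 - <<'E'
from h import *
z=np.load('top.npz');im=z['im'];P=z['P'];hsv=cv2.cvtColor(im,cv2.COLOR_RGB2HSV)
H,S,V=[hsv[...,i].astype(int) for i in range(3)]
v,u=np.mgrid[:420,:560]
def rep(n,m):
    q=P[m];r=cv2.minAreaRect(q[:,:2].astype(np.float32)); print(n,len(q),'med z',np.round(np.median(q[:,2]),1),'rect',np.round(r[0],1),np.round(r[1],1),round(r[2],1),'mean',np.round(q.mean(0),1)); return cv2.boxPoints(r)
box=lambda a,b,c,d:(u>=a)&(u<b)&(v>=c)&(v<d)
rep('lip',box(396,420,215,252)&((H<6)|(H>174))&(S>170)&(V>100)&(P[...,2]>60))
rep('lid',box(340,402,205,265)&(S<70)&(V>120)&(P[...,2]>75))
rep('casting fin',box(185,216,215,268)&(S<90)&(V>120)&(P[...,2]>45))
blue=box(175,270,190,285)&(H>105)&(H<130)&(S>120)&(P[...,2]>20)
n,l=cv2.connectedComponents(blue.astype(np.uint8))
for i in range(1,n):
    if (l==i).sum()>25: rep('blue',l==i)
rep('rack',box(175,270,190,285)&(P[...,2]>7))
E
```

```text
lip 292 med z 82.8 rect [ 515.7 -142.6] [ 68.8 364.1] 4.6 mean [ 528.5 -303.8   90.8]
lid 2109 med z 84.7 rect [ 524.8 -126. ] [106.3 327.4] 1.7 mean [ 527.  -212.2   87. ]
casting fin 318 med z 54.0 rect [486.9 181.3] [274.8 102.2] 61.7 mean [528.9 257.8  57.8]
blue 176 med z 30.1 rect [593.1 167.8] [15.  97.3] 12.1 mean [593. 168.  30.]
blue 53 med z 30.9 rect [578.9 234.8] [14.2 30.3] 11.8 mean [578.7 235.1  31.1]
blue 44 med z 29.9 rect [564.2 304.3] [15.5 23. ] 8.8 mean [564.2 304.3  30.2]
blue 174 med z 29.7 rect [499.8 114.1] [164.   41.7] 81.4 mean [504.9 147.7  44.1]
blue 59 med z 30.0 rect [490.5 218. ] [14.1 33.1] 11.5 mean [490.5 218.5  30.2]
blue 69 med z 30.2 rect [478.2 277.2] [14.2 40.7] 12.3 mean [477.7 278.9  30.4]
rack 4830 med z 13.7 rect [559.5 206.2] [286.2 260.9] 19.1 mean [536.7 209.7  29.4]
```

```bash
python3 - <<'E'
from h import *
z=np.load('top.npz');im=z['im'];P=z['P'];hsv=cv2.cvtColor(im,cv2.COLOR_RGB2HSV)
H,S,V=[hsv[...,i].astype(int) for i in range(3)]
v,u=np.mgrid[:420,:560]
box=lambda a,b,c,d:(u>=a)&(u<b)&(v>=c)&(v<d)
for n,m in (('lip',box(396,420,215,252)&((H<6)|(H>174))&(S>170)&(abs(P[...,2]-83)<4)),('lid',box(340,402,205,265)&(S<70)&(abs(P[...,2]-85)<3)&(P[...,1]<-110)&(P[...,1]>-300)),('rail',box(175,270,190,285)&(H>105)&(H<130)&(S>120)&(abs(P[...,2]-30)<3)&(P[...,1]<206)&(P[...,0]<540))):
    k,l,st,_=cv2.connectedComponentsWithStats(m.astype(np.uint8)); m=l==1+np.argmax(st[1:,4])
    q=P[m];r=cv2.minAreaRect(q[:,:2].astype(np.float32));print(n,len(q),np.round(r[0],1),np.round(r[1],1),round(r[2],2),np.round(q.mean(0),1));print(np.round(cv2.boxPoints(r)).tolist())
E
```

```text
lip 265 [ 529.6 -306.2] [68.9 31.9] 0.13 [ 529.2 -305.9   82.8]
[[495.0, -290.0], [495.0, -322.0], [564.0, -322.0], [564.0, -290.0]]
lid 1786 [ 527.4 -208.7] [107.8 158.9] 1.26 [ 527.3 -210.3   84.9]
[[472.0, -130.0], [475.0, -289.0], [583.0, -287.0], [580.0, -128.0]]
rail 134 [505.3 149.1] [14.2 94.3] 11.89 [505.3 149.8  30. ]
[[489.0, 194.0], [508.0, 102.0], [522.0, 104.0], [502.0, 197.0]]
```

Request:
drive_tool(
  rows=[1,0.913,-0.3245,0.175,-0.76,1,0.913,-0.3245,0.175,-0.76,1,0.913,-0.3245,0.175,-0.76,1,0.913,-0.3245,0.175,-0.76,1,0.913,-0.3245,0.175,-0.76,1,0.913,-0.3245,0.175,-0.76,1,0.913,-0.3245,0.175,-0.76,1,0.913,-0.3245,0.175,-0.76,1,0.913,-0.3245,0.175,-0.76,1,0.913,-0.3245,0.175,-0.76],
  squeeze=20,
)

```text
t: 2.15
eef_pos: [528.8, -314.4, 178.6]
ee_rot: [[0.543, 0.84, -0.0], [0.84, -0.543, -0.001], [-0.001, 0.0, -1.0]]
contact_force: [-0.2, -0.4, -0.3]
finger_gap: 85.3
grasp_force: 0.0
```

Request:
drive_tool(
  rows=[1,0,0,0,-0.755,1,0,0,0,-0.755,1,0,0,0,-0.755,1,0,0,0,-0.755,1,0,0,0,-0.755],
)

```text
t: 2.78
eef_pos: [529.4, -313.5, 178.4]
ee_rot: [[-0.017, 1.0, 0.0], [1.0, 0.017, -0.0], [-0.0, 0.0, -1.0]]
contact_force: [0.1, -0.2, -0.3]
finger_gap: 85.2
grasp_force: 0.0
```

```bash
python3 - <<'E'
from h import *
s=bot.sense(); print(s['t'],s['eef_pos'],np.round(s['ee_rot'],4).tolist(),s['qpos'],s['finger_gap'])
im,d,P=cloud('wrist');np.savez('w1.npz',im=im,P=P);save('w1.png',im)
hsv=cv2.cvtColor(im,cv2.COLOR_RGB2HSV);H,S,V=[hsv[...,i].astype(int) for i in range(3)]
m=((H<6)|(H>174))&(S>170)&(abs(P[...,2]-83)<6)
q=P[m];print(len(q))
if len(q)>50: r=cv2.minAreaRect(q[:,:2].astype(np.float32));print(r,np.median(q,0))
print([(r['point'],r['confidence']) for r in bot.search_frame('wrist','lid_lip')])
E
```

```text
2.775 [ 529.44142115 -313.47071199  178.37744895] [[-0.0165, 0.9999, 0.0001], [0.9999, 0.0165, -0.0001], [-0.0001, 0.0001, -1.0]] [ 0.76095854  0.49754204 -0.36805156  1.69335347  0.20703496  0.98909054
  0.33587329] 85.23450675622519
6501
((639.7189331054688, -300.0237121582031), (293.1059265136719, 37.59373092651367), 2.8073856830596924) [ 544.32988646 -302.16475122   83.65419658]
[([528.2, -232.9, 86.6], 0.78), ([727.9, -213.2, 79.9], 0.69)]
```

View pics/w1.png

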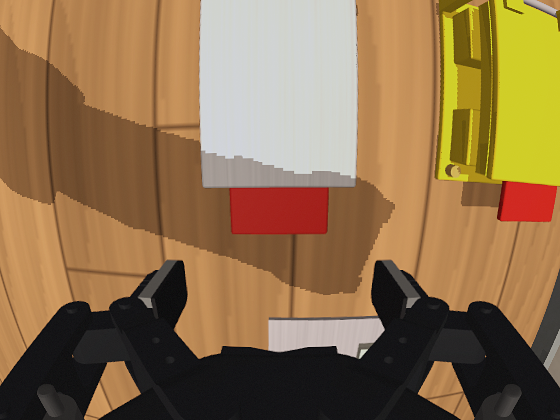

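The wrist view shows the red lip at columns 231–328, rows 188–234. The fingertips are at columns about 165 and 393, so the lip is centred between them.

```bash
python3 - <<'E'
from h import *
z=np.load('w1.npz');im=z['im'];P=z['P'];hsv=cv2.cvtColor(im,cv2.COLOR_RGB2HSV);H,S,V=[hsv[...,i].astype(int) for i in range(3)]
m=((H<6)|(H>174))&(S>170)&(abs(P[...,2]-83)<6)&(P[...,0]<600)
q=P[m];r=cv2.minAreaRect(q[:,:2].astype(np.float32));print(r,np.median(q,0),cv2.boxPoints(r))
v,u=np.mgrid[:420,:560]
m=(S<60)&(abs(P[...,2]-85)<4)&(P[...,0]<600)&(P[...,1]>-300);q=P[m];print(cv2.minAreaRect(q[:,:2].astype(np.float32)))
# arc table
H0=np.array([525.5,-122.7,80])
E
```

```text
((528.5103149414062, -306.3591003417969), (69.6036376953125, 33.80088424682617), 0.9343108534812927) [ 528.49870857 -305.66692377   83.77799533] [[ 493.43756 -290.02838]
 [ 493.9887  -323.82477]
 [ 563.58307 -322.68982]
 [ 563.0319  -288.89343]]
((526.5878295898438, -221.5121612548828), (107.87359619140625, 134.43466186523438), 1.1914881467819214)
```

Request:
drive_tool(
  rows=[1,0.0005,-0.0015,0.13,0,1,0.0005,-0.0015,0.22,0,1,0.0005,-0.0015,0.26,0,1,0.0005,-0.0015,0.26,0,0.8,0.0005,-0.0015,0.26,0,0.75,0.0005,-0.0015,0.26,0,0.7,0.0005,-0.0015,0.26,0],
  squeeze=20,
)

```text
t: 3.75
eef_pos: [529.4, -312.9, 75.0]
ee_rot: [[-0.021, 1.0, 0.001], [1.0, 0.021, -0.001], [-0.001, 0.001, -1.0]]
contact_force: [-0.7, -0.3, -0.3]
finger_gap: 72.8
grasp_force: 0.0
```

Request:
drive_tool(
  rows=[0.65,0,0,0,0,0.64,0,0,0,0,0.63,0,0,0,0,0.63,0,0,0,0],
)

```text
t: 4.25
eef_pos: [529.4, -312.8, 74.5]
ee_rot: [[-0.021, 1.0, 0.0], [1.0, 0.021, -0.0], [-0.0, 0.0, -1.0]]
contact_force: [1.0, -0.1, 5.5]
finger_gap: 69.4
grasp_force: 10.5
```

Request:
drive_tool(
  rows=[0.63,0,0,-0.004,0,0.63,0,0,-0.008,0,0.63,0,0,-0.012,0,0.63,0,0,-0.016,0,0.63,0,0,-0.016,0],
)

```text
t: 4.88
eef_pos: [529.4, -312.6, 80.6]
ee_rot: [[-0.021, 1.0, 0.0], [1.0, 0.021, 0.0], [0.0, 0.0, -1.0]]
contact_force: [6.1, -0.5, -4.2]
finger_gap: 69.7
grasp_force: 10.8
```

```bash
python3 - <<'E'
from h import *
z=np.load('top.npz')['P'];im,d,P=cloud('top')
v,u=np.mgrid[:420,:560]
m=(u>365)&(u<395)&(v>222)&(v<258)
q=P[m];q=q[(abs(q[:,0]-527)<40)&(q[:,2]<110)&(q[:,2]>75)];A=np.c_[q[:,:2],np.ones(len(q))];print(np.linalg.lstsq(A,q[:,2],rcond=None)[0],len(q)); s=bot.sense();print(s['grasp_force'],s['contact_force'],s['eef_pos'])
E
```

```text
[ 5.69833699e-04 -3.19140572e-02  8.03048060e+01] 789
10.82728922367096 [ 5.35654881 -0.25898086 -4.40452754] [ 529.37495978 -312.63666478   80.5357146 ]
```

```bash
cat > arc.py <<'E'
import sys,numpy as np
a,b,n,ty,g=map(float,sys.argv[1:6]);R=190
print(', '.join(f"{g:g}, {R*(np.cos(a)-np.cos(t))/400:.4f}, {ty:g}, {-R*(np.sin(t)-np.sin(a))/400:.4f}, 0" for t in np.linspace(a,b,int(n)+1)[1:]))
E
python3 arc.py 0.032 0.512 12 0.0015 0.63; python3 arc.py 0.512 1.172 12 0 0.63; python3 arc.py 1.172 1.892 12 0 0.63
```

```text
0.63, 0.0010, 0.0015, -0.0190, 0, 0.63, 0.0027, 0.0015, -0.0379, 0, 0.63, 0.0052, 0.0015, -0.0567, 0, 0.63, 0.0085, 0.0015, -0.0754, 0, 0.63, 0.0125, 0.0015, -0.0940, 0, 0.63, 0.0172, 0.0015, -0.1124, 0, 0.63, 0.0227, 0.0015, -0.1306, 0, 0.63, 0.0289, 0.0015, -0.1486, 0, 0.63, 0.0358, 0.0015, -0.1663, 0, 0.63, 0.0434, 0.0015, -0.1837, 0, 0.63, 0.0517, 0.0015, -0.2008, 0, 0.63, 0.0607, 0.0015, -0.2175, 0
0.63, 0.0134, 0, -0.0224, 0, 0.63, 0.0280, 0, -0.0441, 0, 0.63, 0.0438, 0, -0.0649, 0, 0.63, 0.0608, 0, -0.0848, 0, 0.63, 0.0788, 0, -0.1037, 0, 0.63, 0.0978, 0, -0.1216, 0, 0.63, 0.1177, 0, -0.1385, 0, 0.63, 0.1386, 0, -0.1542, 0, 0.63, 0.1602, 0, -0.1688, 0, 0.63, 0.1827, 0, -0.1821, 0, 0.63, 0.2059, 0, -0.1942, 0, 0.63, 0.2296, 0, -0.2050, 0
0.63, 0.0266, 0, -0.0103, 0, 0.63, 0.0537, 0, -0.0189, 0, 0.63, 0.0813, 0, -0.0259, 0, 0.63, 0.1093, 0, -0.0313, 0, 0.63, 0.1376, 0, -0.0350, 0, 0.63, 0.1660, 0, -0.0369, 0, 0.63, 0.1945, 0, -0.0372, 0, 0.63, 0.2230, 0, -0.0357, 0, 0.63, 0.2513, 0, -0.0325, 0, 0.63, 0.2794, 0, -0.0277, 0, 0.63, 0.3071, 0, -0.0212, 0, 0.63, 0.3344, 0, -0.0130, 0
```

Centre first, then start with half of the first arc.

Request:
drive_tool(
  rows=[0.63,0,0.0015,0,0,0.63,0.001,0.0015,-0.019,0,0.63,0.0027,0.0015,-0.0379,0,0.63,0.0052,0.0015,-0.0567,0,0.63,0.0085,0.0015,-0.0754,0,0.63,0.0125,0.0015,-0.094,0,0.63,0.0125,0.0015,-0.094,0],
)

```text
t: 5.8
eef_pos: [529.4, -307.6, 118.8]
ee_rot: [[-0.021, 1.0, -0.0], [1.0, 0.021, -0.0], [-0.0, -0.0, -1.0]]
contact_force: [-2.6, 1.8, -4.9]
finger_gap: 69.3
grasp_force: 11.0
```

```bash
python3 arc.py 0.232 0.712 10 -0.0005 0.63; python3 arc.py 0.712 1.262 11 0 0.63;python3 arc.py 1.262 1.572 6 0 0.63;
```

```text
0.63, 0.0058, -0.0005, -0.0221, 0, 0.63, 0.0126, -0.0005, -0.0438, 0, 0.63, 0.0205, -0.0005, -0.0652, 0, 0.63, 0.0293, -0.0005, -0.0862, 0, 0.63, 0.0392, -0.0005, -0.1068, 0, 0.63, 0.0501, -0.0005, -0.1268, 0, 0.63, 0.0619, -0.0005, -0.1463, 0, 0.63, 0.0746, -0.0005, -0.1652, 0, 0.63, 0.0882, -0.0005, -0.1835, 0, 0.63, 0.1027, -0.0005, -0.2011, 0
0.63, 0.0160, 0, -0.0176, 0, 0.63, 0.0328, 0, -0.0343, 0, 0.63, 0.0504, 0, -0.0503, 0, 0.63, 0.0688, 0, -0.0653, 0, 0.63, 0.0880, 0, -0.0793, 0, 0.63, 0.1078, 0, -0.0924, 0, 0.63, 0.1282, 0, -0.1045, 0, 0.63, 0.1492, 0, -0.1155, 0, 0.63, 0.1708, 0, -0.1255, 0, 0.63, 0.1928, 0, -0.1344, 0, 0.63, 0.2152, 0, -0.1422, 0
0.63, 0.0236, 0, -0.0069, 0, 0.63, 0.0474, 0, -0.0125, 0, 0.63, 0.0716, 0, -0.0169, 0, 0.63, 0.0959, 0, -0.0200, 0, 0.63, 0.1204, 0, -0.0219, 0, 0.63, 0.1449, 0, -0.0225, 0
```

Request:
drive_tool(
  rows=[0.63,0.0068,-0.0005,-0.0221,0,0.63,0.0136,-0.0005,-0.0438,0,0.63,0.0215,-0.0005,-0.0652,0,0.63,0.0303,-0.0005,-0.0862,0,0.63,0.0402,-0.0005,-0.1068,0,0.63,0.0511,-0.0005,-0.1268,0,0.63,0.0511,-0.0005,-0.1268,0],
)

```text
t: 6.68
eef_pos: [528.9, -286.9, 169.7]
ee_rot: [[-0.021, 1.0, -0.0], [1.0, 0.021, -0.0], [-0.0, -0.0, -1.0]]
contact_force: [-4.5, -1.2, -3.1]
finger_gap: 70.2
grasp_force: 11.2
```

```bash
python3 arc.py 0.52 1.18 11 -0.0012 0.63; python3 arc.py 1.18 1.66 8 0 0.63; python3 arc.py 1.66 1.94 5 0 0.63
```

```text
0.63, 0.0149, -0.0012, -0.0243, 0, 0.63, 0.0312, -0.0012, -0.0476, 0, 0.63, 0.0489, -0.0012, -0.0700, 0, 0.63, 0.0679, -0.0012, -0.0912, 0, 0.63, 0.0882, -0.0012, -0.1113, 0, 0.63, 0.1096, -0.0012, -0.1301, 0, 0.63, 0.1321, -0.0012, -0.1476, 0, 0.63, 0.1556, -0.0012, -0.1637, 0, 0.63, 0.1800, -0.0012, -0.1784, 0, 0.63, 0.2053, -0.0012, -0.1915, 0, 0.63, 0.2313, -0.0012, -0.2032, 0
0.63, 0.0267, 0, -0.0101, 0, 0.63, 0.0539, 0, -0.0185, 0, 0.63, 0.0816, 0, -0.0253, 0, 0.63, 0.1096, 0, -0.0304, 0, 0.63, 0.1379, 0, -0.0339, 0, 0.63, 0.1663, 0, -0.0356, 0, 0.63, 0.1948, 0, -0.0356, 0, 0.63, 0.2233, 0, -0.0339, 0
0.63, 0.0264, 0, 0.0031, 0, 0.63, 0.0526, 0, 0.0077, 0, 0.63, 0.0785, 0, 0.0137, 0, 0.63, 0.1040, 0, 0.0212, 0, 0.63, 0.1291, 0, 0.0301, 0
```

Request:
drive_tool(
  rows=[0.63,0.0149,-0.0012,-0.0243,0,0.63,0.0312,-0.0012,-0.0476,0,0.63,0.0489,-0.0012,-0.07,0,0.63,0.0679,-0.0012,-0.0912,0,0.63,0.0882,-0.0012,-0.1113,0,0.63,0.1096,-0.0012,-0.1301,0,0.63,0.1096,-0.0012,-0.1301,0],
)

```text
t: 7.55
eef_pos: [527.9, -242.9, 221.8]
ee_rot: [[-0.021, 1.0, 0.001], [1.0, 0.021, -0.0], [-0.0, 0.001, -1.0]]
contact_force: [3.8, -0.8, -2.2]
finger_gap: 70.0
grasp_force: 11.1
```

Request:
drive_tool(
  rows=[0.63,0.0225,0.0008,-0.0175,0,0.63,0.046,0.0008,-0.0336,0,0.63,0.0704,0.0008,-0.0483,0,0.63,0.0957,0.0008,-0.0614,0,0.63,0.1217,0.0008,-0.0731,0,0.63,0.1217,0.0008,-0.0731,0],
)

```text
t: 8.3
eef_pos: [526.9, -194.0, 250.7]
ee_rot: [[-0.022, 1.0, -0.0], [1.0, 0.022, -0.0], [-0.0, -0.0, -1.0]]
contact_force: [0.3, -2.0, 0.2]
finger_gap: 69.8
grasp_force: 11.2
```

Request:
drive_tool(
  rows=[0.63,0.0267,0,-0.0101,0,0.63,0.0539,0,-0.0185,0,0.63,0.0816,0,-0.0253,0,0.63,0.1096,0,-0.0304,0,0.63,0.1379,0,-0.0339,0,0.63,0.1663,0,-0.0356,0,0.63,0.1663,0,-0.0356,0],
)

```text
t: 9.18
eef_pos: [525.5, -127.2, 264.6]
ee_rot: [[-0.022, 1.0, -0.0], [1.0, 0.022, 0.0], [0.0, -0.0, -1.0]]
contact_force: [0.1, -0.5, 3.3]
finger_gap: 69.9
grasp_force: 11.7
```

```bash
python3 arc.py 1.54 1.92 7 0 0.63
```

```text
0.63, 0.0258, 0, -0.0001, 0, 0.63, 0.0515, 0, 0.0012, 0, 0.63, 0.0772, 0, 0.0039, 0, 0.63, 0.1026, 0, 0.0080, 0, 0.63, 0.1278, 0, 0.0135, 0, 0.63, 0.1527, 0, 0.0203, 0, 0.63, 0.1771, 0, 0.0284, 0
```

Request:
drive_tool(
  rows=[0.63,0.0258,0,-0.002,0,0.63,0.0515,0,-0.0008,0,0.63,0.0772,0,0.0019,0,0.63,0.1026,0,0.006,0,0.63,0.1278,0,0.0115,0,0.63,0.1527,0,0.0183,0,0.63,0.1771,0,0.0264,0,0.63,0.1771,0,0.0264,0],
)

```text
t: 10.18
eef_pos: [524.1, -56.5, 253.8]
ee_rot: [[-0.022, 1.0, -0.0], [1.0, 0.022, 0.001], [0.001, -0.0, -1.0]]
contact_force: [-1.3, 3.2, 5.8]
finger_gap: 69.5
grasp_force: 11.8
```

Request:
drive_tool(
  rows=[0.8,0,0,0,0,1,0,0,0,0,1,0,0,0,0,1,0,0,-0.05,0,1,0,0,-0.15,0,1,0,0,-0.2,0,1,0,0,-0.2,0],
)

```text
t: 11.05
eef_pos: [524.5, -57.6, 335.2]
ee_rot: [[-0.021, 1.0, 0.002], [1.0, 0.021, -0.001], [-0.001, 0.002, -1.0]]
contact_force: [0.8, 0.5, -1.2]
finger_gap: 85.3
grasp_force: 0.0
```

```bash
python3 - <<'E'
from h import *
im,d,P=cloud('scene'); save('s2.png',cv2.resize(im[100:240,130:330],None,fx=3,fy=3))
for n in ('casting_mid','lid_lip'): print(n,[(np.round(r['point']).tolist(),round(r['confidence'],2)) for r in bot.search_frame('scene',n)])
E
```

```text
casting_mid [([539.0, -231.0, 69.0], 0.49)]
lid_lip [([757.0, -198.0, 86.0], 0.82), ([538.0, -77.0, 180.0], 0.77)]
```

View pics/s2.png

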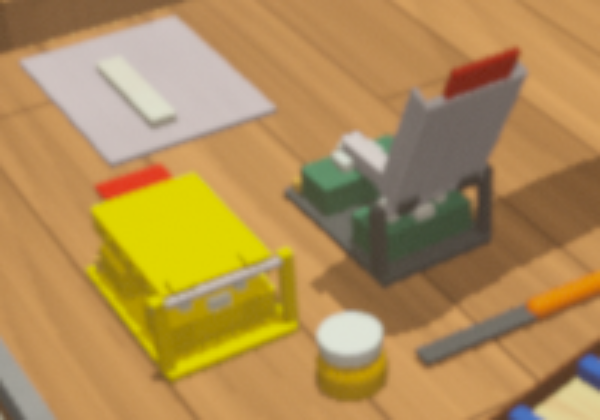

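The crop shows the lid open past vertical with its lip at crop (482,72), and the casting lying in the fixture at crop (365,155).

Request:
drive_tool(
  rows=[1,-0.15,0,0,0,1,-0.3,0,0,0,1,-0.375,0,0.1,0,1,-0.375,0,0.25,0,1,-0.375,0,0.4,0,1,-0.375,0,0.4,0,1,-0.375,0,0.4,0],
)

```text
t: 12.08
eef_pos: [528.1, -207.5, 175.8]
ee_rot: [[-0.021, 1.0, 0.001], [1.0, 0.021, -0.0], [-0.0, 0.001, -1.0]]
contact_force: [0.5, 0.7, 1.1]
finger_gap: 85.8
grasp_force: 0.0
```

```bash
python3 - <<'E'
from h import *
im,d,P=cloud('wrist');np.savez('w2.npz',im=im,P=P);save('w2.png',im);print(bot.sense()['eef_pos'])
hsv=cv2.cvtColor(im,cv2.COLOR_RGB2HSV);S=hsv[...,1].astype(int)
m=(S<60)&(abs(P[...,2]-69)<3)&(abs(P[...,0]-527)<45)&(abs(P[...,1]+207)<100)
k,l,st,_=cv2.connectedComponentsWithStats(m.astype(np.uint8));q=P[l==1+np.argmax(st[1:,4])]
r=cv2.minAreaRect(q[:,:2].astype(np.float32));print(len(q),r)
print([(r['point'],r['confidence']) for r in bot.search_frame('wrist','casting_mid')])
E
```

```text
[ 528.36009435 -207.65630133  176.33030986]
5444 ((522.3275756835938, -207.79110717773438), (129.40403747558594, 38.90452194213867), 86.31764221191406)
[([526.7, -194.1, 68.0], 0.89)]
```

View pics/w2.png

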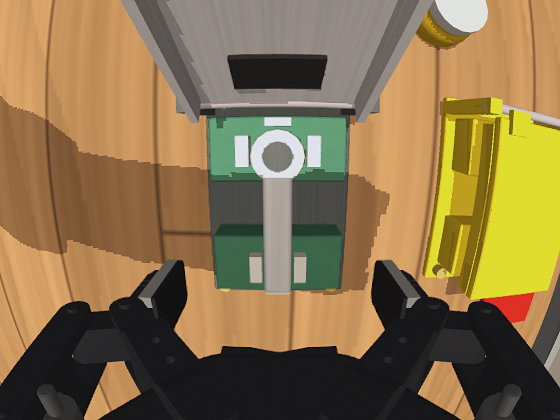

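The wrist view shows the open lid at the top. The casting has its head at (277,155) and its shank at column 278, centred between the fingers, over the dark channel at rows 182–228.

Request:
drive_tool(
  rows=[1,0,-0.0015,0.15,0,1,0,-0.0015,0.25,0,1,0,-0.0015,0.3,0,1,0,-0.0015,0.3,0,0.3,0,-0.0015,0.3,0,-0.2,0,-0.0015,0.3,0,-0.45,0,-0.0015,0.3,0,-0.6,0,-0.0015,0.3,0,-0.8,0,-0.0015,0.3,0,-0.8,0,-0.0015,0.3,0],
  squeeze=40,
)

```text
t: 13.42
eef_pos: [526.9, -207.6, 54.6]
ee_rot: [[-0.021, 1.0, 0.001], [1.0, 0.021, -0.0], [-0.0, 0.001, -1.0]]
contact_force: [-2.5, 1.1, 8.0]
finger_gap: 21.7
grasp_force: 39.3
```

Request:
drive_tool(
  rows=[-0.8,0,0,-0.02,0,-0.8,0,0,-0.06,0,-0.8,0,0,-0.12,0,-0.8,0,0,-0.2,0,-0.8,0,0,-0.28,0,-0.8,0,0,-0.38,0,-0.8,0,0,-0.48,0,-0.8,0,0,-0.58,0,-0.8,0,0,-0.67,0,-0.8,0,0,-0.7,0,-0.8,0,0,-0.7,0],
)

```text
t: 14.8
eef_pos: [526.5, -207.4, 334.1]
ee_rot: [[-0.021, 1.0, 0.0], [1.0, 0.021, -0.0], [-0.0, 0.0, -1.0]]
contact_force: [0.1, -0.1, -3.4]
finger_gap: 21.4
grasp_force: 39.7
```

Request:
drive_tool(
  rows=[-0.8,0.04,0.003,0,0,-0.8,0.13,0.01,0,0,-0.8,0.24,0.02,0,0,-0.8,0.35,0.03,0,0.1,-0.8,0.46,0.04,0,0.25,-0.8,0.57,0.05,0,0.4,-0.8,0.68,0.058,0,0.55,-0.8,0.78,0.066,0,0.7,-0.8,0.86,0.072,0,0.82,-0.8,0.9,0.075,0,0.88,-0.8,0.914,0.0755,0,0.88,-0.8,0.914,0.0755,0,0.88],
)

```text
t: 16.3
eef_pos: [548.8, 158.8, 333.3]
ee_rot: [[0.62, 0.785, -0.001], [0.785, -0.62, -0.0], [-0.001, -0.001, -1.0]]
contact_force: [-0.2, 0.3, -1.7]
finger_gap: 21.4
grasp_force: 39.6
```

Request:
drive_tool(
  rows=[-0.8,0,0,0.04,0.12,-0.8,0,0,0.1,0.3,-0.8,0,0,0.18,0.48,-0.8,0,0,0.26,0.66,-0.8,0,0,0.34,0.8,-0.8,0,0,0.4,0.88,-0.8,0,0,0.42,0.88,-0.8,0,0,0.42,0.88],
)

```text
t: 17.3
eef_pos: [549.2, 158.3, 166.1]
ee_rot: [[0.978, 0.209, -0.0], [0.209, -0.978, -0.0], [-0.0, -0.0, -1.0]]
contact_force: [-0.8, 0.7, -2.4]
finger_gap: 21.5
grasp_force: 39.5
```

```bash
python3 - <<'E'
from h import *
s=bot.sense();print(s['t'],s['eef_pos'],np.round(s['ee_rot'],3).tolist(),s['finger_gap'])
im,d,P=cloud('wrist');np.savez('w3.npz',im=im,P=P);save('w3.png',im)
hsv=cv2.cvtColor(im,cv2.COLOR_RGB2HSV);H,S,V=[hsv[...,i].astype(int) for i in range(3)]
m=(H>105)&(H<130)&(S>120)&(abs(P[...,2]-30)<5)
k,l,st,_=cv2.connectedComponentsWithStats(m.astype(np.uint8))
for i in range(1,k):
    if st[i,4]>150: r=cv2.minAreaRect(P[l==i][:,:2].astype(np.float32));print(st[i],r)
# casting in hand: points well above rack
tz=s['eef_pos'][2]
m=(abs(P[...,2]-(tz+14))<8)&(S<70)&(V>90);q=P[m];print(len(q))
if len(q)>50: r=cv2.minAreaRect(q[:,:2].astype(np.float32));print(r,np.median(q,0))
E
```

```text
17.3 [549.20630915 158.30952749 166.09356819] [[0.978, 0.209, -0.0], [0.209, -0.978, -0.0], [-0.0, -0.0, -1.0]] 21.479191742217907
[219 143  28  20 361] ((584.4638061523438, 204.7100372314453), (15.645301818847656, 22.160200119018555), 10.872066497802734)
[311 143  30  21 370] ((599.9722290039062, 131.19163513183594), (16.943832397460938, 23.84790802001953), 10.439406394958496)
[176 144  37  19 651] ((578.1837158203125, 236.112060546875), (15.241358757019043, 30.793197631835938), 11.095012664794922)
[108 148  17  19 269] ((562.2748413085938, 307.52496337890625), (16.72089195251465, 16.47610092163086), 9.338069915771484)
[119 243  31  19 499] ((476.54608154296875, 282.02764892578125), (16.935489654541016, 31.222816467285156), 12.984320640563965)
[179 244  39  20 668] ((489.5542297363281, 220.39837646484375), (16.399463653564453, 35.81671142578125), 11.622328758239746)
[223 245  27  20 295] ((497.1804504394531, 185.78961181640625), (16.093059539794922, 23.088947296142578), 12.973302841186523)
[308 245  28  20 300] ((512.55810546875, 112.80171966552734), (16.094696044921875, 23.97305679321289), 11.97513484954834)
12842
((512.89306640625, 66.80857849121094), (292.68524169921875, 78.9075698852539), 60.803749084472656) [574.15730084 162.06080708 181.1713907 ]
```

View pics/w3.png

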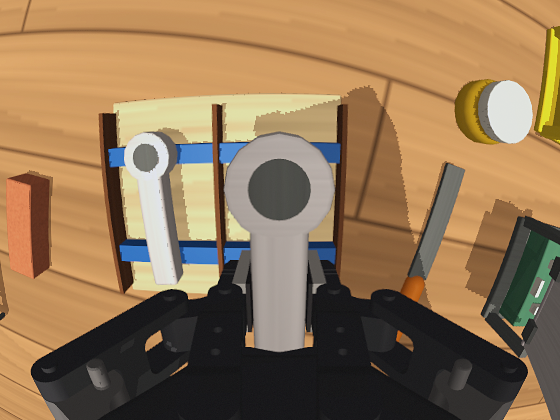

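The wrist view shows the held casting with its head at (279,190), above the empty bay. Both rails are visible on either side at rows 152 and 253. The finished casting's head at (149,150) points the same way.

Request:
drive_tool(
  rows=[-0.8,0,0,0.08,0,-0.8,0,0,0.17,0,-0.8,0,0,0.24,0,-0.8,0,0,0.28,0,-0.8,0,0,0.3,0,-0.8,0,0,0.305,0,-0.8,0,0,0.309,0,-0.8,0,0,0.312,0,-0.8,0,0,0.3145,0,-0.8,0,0,0.3145,0],
)

```text
t: 18.6
eef_pos: [549.2, 158.7, 40.2]
ee_rot: [[0.978, 0.208, 0.0], [0.208, -0.978, 0.0], [0.0, -0.0, -1.0]]
contact_force: [0.2, -0.5, -2.9]
finger_gap: 21.0
grasp_force: 39.6
```

Request:
drive_tool(
  rows=[-0.8,0,0,0.0015,0,-0.8,0,0,0.0025,0,-0.8,0,0,0.0025,0],
)

```text
t: 18.98
eef_pos: [549.2, 158.7, 39.6]
ee_rot: [[0.978, 0.208, 0.0], [0.208, -0.978, -0.0], [0.0, 0.0, -1.0]]
contact_force: [-3.4, -2.4, 7.0]
finger_gap: 21.5
grasp_force: 41.0
```

In contact. I'll open part-way, because the bay is narrow, and then rise.

Request:
drive_tool(
  rows=[-0.4,0,0,0,0,-0.2,0,0,0,0,0.05,0,0,0,0,0.05,0,0,0,0,0.05,0,0,-0.02,0,0.05,0,0,-0.08,0,0.05,0,0,-0.2,0,0.05,0,0,-0.35,0,0.05,0,0,-0.5,0,0.05,0,0,-0.5,0,0.05,0,0,-0.5,0],
)

```text
t: 20.35
eef_pos: [549.0, 158.5, 239.3]
ee_rot: [[0.978, 0.208, 0.0], [0.208, -0.978, -0.0], [0.0, 0.0, -1.0]]
contact_force: [-0.0, -1.0, -0.1]
finger_gap: 45.0
grasp_force: 0.0
```

```bash
python3 - <<'E'
from h import *
s=bot.sense();print(s['t'],s['eef_pos'],s['contact_force'])
im,d,P=cloud('wrist');save('w4.png',im)
im2,_,_=cloud('scene');save('s4.png',im2)
S=cv2.cvtColor(im,cv2.COLOR_RGB2HSV)[...,1].astype(int)
m=(S<80)&(abs(P[...,2]-54)<5)&(np.hypot(P[...,0]-549,P[...,1]-159)<80);q=P[m]
print(len(q),cv2.minAreaRect(q[:,:2].astype(np.float32)),np.median(q[:,2]))
E
```

```text
20.35 [548.97491431 158.53043801 239.33987235] [-0.00819654 -1.03045684 -0.14293563]
3202 ((547.811279296875, 160.1815643310547), (128.2139129638672, 38.41241455078125), 9.857420921325684) 54.78547637075056
```

View pics/w4.png

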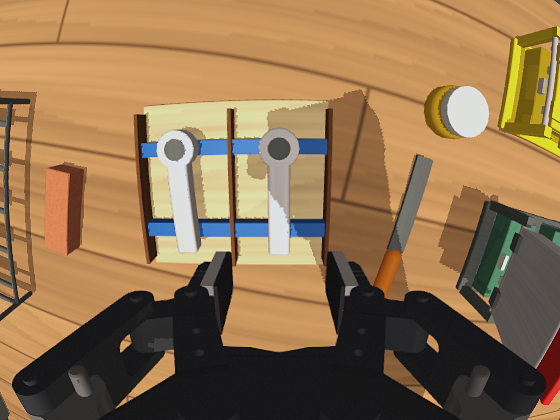

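View pics/s4.png

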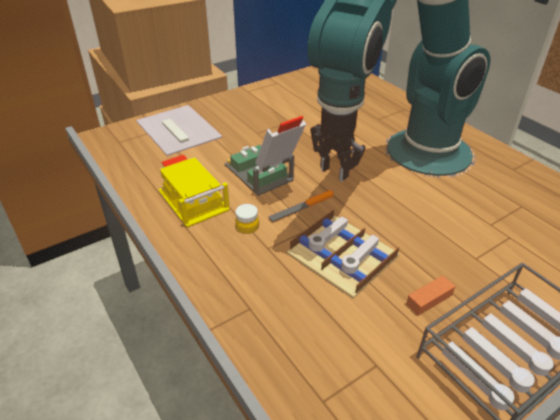

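The casting lies across both rails in the middle of its bay, head at (279,148) in the wrist view, parallel to the finished casting at (176,148). The scene view shows the lid still open at (282,145) and the gripper clear of everything.

```bash
python3 -c "
from plant import bot
print(bot.sign_off())"
```

```text
the job is handed in; nothing more can be done
None
```

I've handed the job in: the lid stands open by itself past vertical, and the casting lies flat across both rails in the middle of the empty bay, head the same way as the finished casting; no verdict came back.

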